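# Strip the cheese mill for washing

### The arm

A 7-joint arm with a two-finger parallel gripper is mounted at the origin on a cart in front of the work surface, level with it; the furniture and walls round the work are solid. World frame = base frame: x ahead of the robot, y to its left, z up, the work surface at z = 0. Lengths are in m, angles in rad, forces in N, time in s.
With the tool pointing down it reaches from about 0.425 to 0.975 m from the base axis. Payload 16.7 kg.
Tool frame: the origin (TCP) lies on the centre line of the jaws, within the pads' length; the fingertips stand 22 mm ahead of it and the grasp point (between the pads) lies 3 mm ahead of it; z points along the fingers, y is the line along which they close (so a half turn about z gives the same grasp; the last joint's range is limited). The gripper opens to 85 mm and grips with 20 to 120 N. Pads are 22 mm wide; open, the fingers measure 114 mm over their backs; the gripper's body (76 mm by 85 mm) begins 54 mm behind the grasp point. The pads swing forward as they close: fully open they stand 13 mm farther back than shut.
Start: joints at [0.997, 0.426, 0.074, 1.606, -0.034, 1.111, -0.067], TCP at [0.278, -0.615, 0.253] pointing down, gripper open.
Joint ranges: [-2.85, 2.85], [-0.5, 2.14], [-1.23, 1.37], [0.21, 2.46], [-1.02, 4.16], [0.16, 2.05], [-2.73, 2.73]. Speed limits (rad/s): [1.89, 1.89, 2.39, 2.39, 3.01, 3.01, 3.01].

### API

Orientations are given as a unit quaternion [w, x, y, z].
In Python, from workcell import r, vision gives the robot as it stands.
- The arm moves only by the tool send_rows, never from a script. Its argument "deltas" is a list of rows, each a list of 5 numbers: the opening, from -1 (shut) to 1 (fully open), then the shift along the tool's x, y, z scaled (see below), then the turn about the tool's z scaled (see below). In form: [[gripper, dx, dy, dz, yaw], ...]. A call has 1 to 10 rows; each row is the pose to reach, as a shift and turn from the pose commanded when the call began, along the tool's axes at that moment; what a row does not reach only later rows make up. The controller multiplies each number of a shift by 0.15 m and each number of a turn by 30 degrees. A row lasts 1/12 s, in which the tool goes at most 41.7 mm and 7.16 degrees, less where a joint would pass 70% of its speed; a pose out of reach is approached as far as the arm can. A call with a number of a shift or a turn outside -1 to 1 is refused whole. A call with a gripper value outside its range is refused whole. The fingers move at their own pace and stop on an object; the grip force is fixed at half the most. Time passes only in rows, so rows that repeat a pose let the fingers close. It gives the time, the measured TCP pose, the force, the opening and the grip force at its end, in the units of the state.
- r.get_state(): the state, without advancing time (a new reading comes with each control period).
- vision.capture(name): name is "scene" or "top" or "wrist"; returns the picture (400x640x3 uint8, red, green, blue); there is no depth.
- vision.camera_model(name): a dict with "camera_matrix" (3x3 intrinsics, pixels), "D" ([k1, k2, p1, p2, k3] as OpenCV has them; the pictures are not rectified), "R" (3x3) and "t" (3): a world point X has camera coordinates R X + t; the wrist camera has in their place "mount" (4x4, takes a point from camera to tool coordinates, whose origin is the TCP and whose axes are the flange's). Camera axes: x right, y down, z forward; pixel columns grow to the right and rows downward; lengths in m; the calibration is good to about 2 mm. A picture is of the moment at which its call begins: read the wrist's pose just before it. camera_model takes no time and is no camera call.
- r.job_done(): hands the job in; it is judged then, once.
The state is a dict: "time_s": time; "qpos": joint angles; "qvel": joint speeds; "effort": joint torques, N m; "position": TCP position; "ee_rot": TCP orientation; "force": force on the tool from outside, world axes, zero at the start; "ft_torque": the same for the moment, N m; "opening": finger opening in m; "gripper_force": force on a finger pad.
Only numpy, scipy, OpenCV 4.12 (cv2) and the standard library are available. Lean on these libraries where they do the work, as an engineer would, in place of code of your own. Each camera call takes 0.05 s, during which the arm holds its last target. There are 200 camera calls.

### The job

Take the stuck grating drum off the cheese mill for washing: swing the catch clear, then work the drum up off its spindle by twisting it to and fro while pulling, so that the mill's base stays standing on the counter where it is. Set the drum gently upright in the empty place on the tray without touching or moving the things there, then swing the catch fully home again.

Things in the scene. Friction and masses are not known exactly. Their poses are not given: they have to be found in the camera images.
- mill: Cheese mill base: grey block 170 (its x) x 150 (its y) mm, deck 30 mm above the counter, 1.6 kg, standing loose on rubber feet. Origin: centre of its underside, under the spindle; z up.
- spindle_top (a point): Centre of the top of the mill's upright steel spindle, 20 mm in diameter, 36 mm above the deck. Sprung beads 14 mm above the deck grip the drum's bore: a straight pull lifts the mill before it slips (19 to 29 N). Turned to and fro, it creeps up under a light pull, 4 mm per 1.2 rad of twist; it is free after about 15 mm of rise, off the spindle after 36 mm.
- drum: Steel grating drum, 56 mm high, 50 mm across, 64 mm at its 6 mm thick foot flange, 0.13 to 0.2 kg, with a black T-grip on top. Origin: centre of the underside; z up. At the start it sits fully down on the spindle, its underside on the mill's deck.
- drum_grip (a point): Centre of the top face of the drum's T-grip, 86 mm above the drum's underside: an upright bar 44 mm long (along the drum's x), 14 mm thick (its y), 30 mm high.
- catch (a joint): Swing catch on the mill's deck, rad: 0 = home (tongue 4 mm above the drum's flange: the drum cannot be lifted off), 1.15 = stop, fully swung clear. Its vertical axis is at (0, 52) mm in the mill's frame; it turns clockwise seen from above as the value grows, is stiff (about 1 N at the post) and stays where it is left.
- catch_post (a point): Centre of the top of the catch's black upright post, 12 mm in diameter, from 41 to 88 mm above the counter, 50 mm from the catch's axis. At catch value v it stands at (-50 cos v, 52 + 50 sin v) mm in the mill's frame.
- tray: Plain metal tray fixed to the counter, 270 (its x) x 210 (its y) mm, rim 18 mm high and 4 mm thick, floor 4 mm above the counter. Origin: centre of its underside. Five things stand in it, in two rows of three places (85 mm apart along x, 96 mm along y); one place, anywhere among the six, is empty.
- ramekin: white round bowl, 80 dia x 36 high mm, standing upright on the tray. Origin: centre of its underside.
- toothpick_glass: clear tumbler of toothpicks, 62 dia x 72 high mm, standing upright on the tray. Origin: centre of its underside.
- shaker: small shaker with a pierced domed metal top, 44 dia x 90 high mm, standing upright on the tray. Origin: centre of its underside.
- grinder: clear spice grinder with a tall pale cap, 44 dia x 124 high mm, standing upright on the tray. Origin: centre of its underside.
- spice_jar: clear spice jar with a dark screw lid, 41 dia x 105 high mm, standing upright on the tray. Origin: centre of its underside.
Things that resemble listed ones, but are neither listed nor needed, are in the scene too. Leave any blue or green look-alike of the drum alone.

How it is judged:
By the outcome, as a careful person would: the job done as asked, in the order asked, and still so for the second after the job is handed in, with the robot touching nothing.
It also fails if it takes over 72 s, if anything falls off the work surface, if the arm or the gripper's body presses on something with over 40 N, if the wrist force passes 120 N, or if a joint passes its speed limit or range.

## Working session

There is one attempt and no reset: what is moved stays moved. The work goes in short steps, Python scripts to look and compute and a tool call to move; the robot and the scene stay as the last step left them, time stands still between calls to the robot, and variables do not carry over. Pictures are saved under pics/ and viewed, at most 10 in all, crops included, and the job is handed in when it is done.

Besides the shell and the picture viewer there is one more tool, called after "Emit:" as name(argument=value, ...), one argument or row to a line, values as JSON. send_rows: Moves the arm, as the interface text tells. Its arguments: {"type":"object","properties":{"deltas":{"type":"array"}},"required":["deltas"]}

```bash
mkdir -p pics; ls; cat > h.py <<'E'
import numpy as np, cv2
from workcell import r, vision
from scipy.spatial.transform import Rotation as Ro
def cam(n):
    m=vision.camera_model(n); K=np.array(m["camera_matrix"]);D=np.array(m["D"])
    if "R" in m: return K,D,np.array(m["R"]),np.array(m["t"])
    s=r.get_state(); q=s["ee_rot"]; T=np.eye(4); T[:3,:3]=Ro.from_quat([q[1],q[2],q[3],q[0]]).as_matrix(); T[:3,3]=s["position"]
    C=T@np.array(m["mount"]); I=np.linalg.inv(C); return K,D,I[:3,:3],I[:3,3]
def ray(c,uv):
    K,D,R,t=c; p=cv2.undistortPoints(np.array([[uv]],float),K,D)[0,0]
    d=R.T@np.array([p[0],p[1],1]); return -R.T@t, d/np.linalg.norm(d)
def onz(c,uv,z):
    o,d=ray(c,uv); return o+d*(z-o[2])/d[2]
def proj(c,X):
    K,D,R,t=c; return cv2.projectPoints(np.array(X,float).reshape(-1,1,3),cv2.Rodrigues(R)[0],t,K,D)[0][:,0]
def tri(c1,a,c2,b):
    o1,d1=ray(c1,a);o2,d2=ray(c2,b); A=np.stack([d1,-d2],1); s=np.linalg.lstsq(A,o2-o1,rcond=None)[0]
    p,q=o1+s[0]*d1,o2+s[1]*d2; return (p+q)/2,np.linalg.norm(p-q)
def save(img,f): cv2.imwrite("pics/"+f,cv2.cvtColor(img,cv2.COLOR_RGB2BGR))
E
python3 - <<'E'
from h import *
s=r.get_state(); print(s)
for n in ("top","scene"):
    i=vision.capture(n); save(i,n+"0.png"); c=cam(n); print(n,-c[2].T@c[3],c[2][2])
E
```

```text
pics
{'time_s': 0.0, 'qpos': array([ 0.99651434,  0.42673958,  0.07380283,  1.60662232, -0.034112  ,
        1.11078727, -0.06708878]), 'qvel': array([-1.07951866e-04,  1.08842880e-03, -5.48315019e-04, -1.53798344e-03,
       -4.11250473e-04,  4.66319297e-06, -3.47710625e-03]), 'effort': array([ 2.15652966e-03, -9.49808550e+01,  3.76257509e+00, -4.63515186e+01,
        1.93544256e-02,  9.98569391e-03,  1.50125322e-05]), 'position': array([ 0.27802875, -0.61465814,  0.25259732]), 'ee_rot': array([-6.27006425e-04,  9.77527641e-01,  2.10806283e-01, -1.69149289e-04]), 'force': array([ 0.29044928, -0.26001484,  0.14585848]), 'ft_torque': array([ 0.0158118 , -0.00345986, -0.03207948]), 'gripper_force': 0.0, 'opening': 0.08581491452435512}
top [0.34902332 0.21184579 0.94262246] [ 0.1642004  -0.03083515 -0.98594494]
scene [ 0.01154619 -0.02243659  0.74198238] [ 0.58158984  0.25483967 -0.77253479]
```

View pics/top0.png

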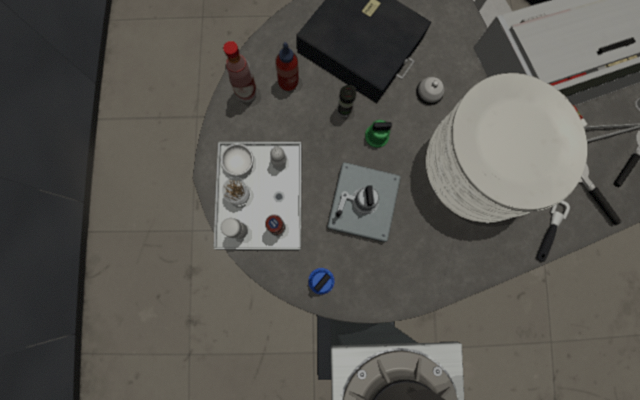

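View pics/scene0.png

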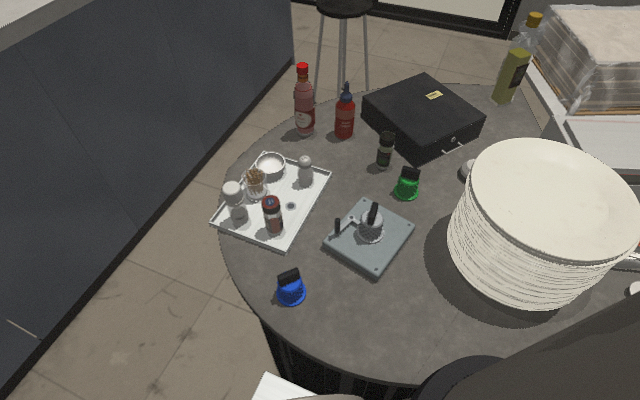

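```bash
python3 - <<'E'
from h import *
a=cv2.imread("pics/top0.png")[130:260,205:405]
cv2.imwrite("pics/top0c.png",cv2.resize(a,None,fx=4,fy=4,interpolation=cv2.INTER_CUBIC))
b=cv2.imread("pics/scene0.png")[150:290,205:420]
cv2.imwrite("pics/scene0c.png",cv2.resize(b,None,fx=3.7,fy=3.7,interpolation=cv2.INTER_CUBIC))
c=cam("top")
for n,u,z in [("grip",(370,190),.116),("post",(337,214),.088),("axis",(352,193),.035),("trayTL",(219,143),.018),("TR",(301,142),.018),("BR",(301,249),.018),("BL",(214,249),.018),("mTL",(344,164),.03),("mTR",(400,176),.03),("mBR",(387,242),.03),("mBL",(329,231),.03)]: print(n,onz(c,u,z).round(4))
E
```

```text
grip [0.5094 0.0724 0.116 ]
post [0.4602 0.1454 0.088 ]
axis [0.5182 0.1033 0.035 ]
trayTL [0.6548 0.4346 0.018 ]
TR [0.6548 0.2267 0.018 ]
BR [0.3852 0.2294 0.018 ]
BL [0.3881 0.4399 0.018 ]
mTL [0.5928 0.1202 0.03  ]
mTR [ 0.5607 -0.0189  0.03  ]
mBR [0.3977 0.0216 0.03  ]
mBL [0.4267 0.1613 0.03  ]
```

View pics/top0c.png

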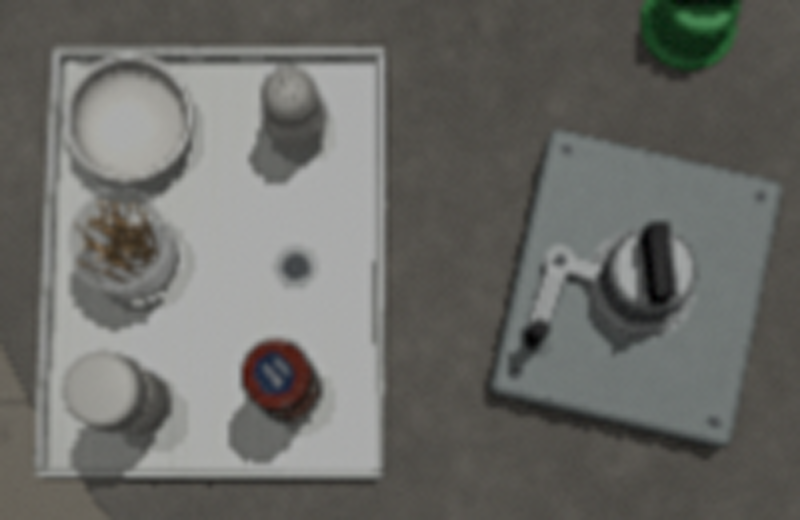

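View pics/scene0c.png

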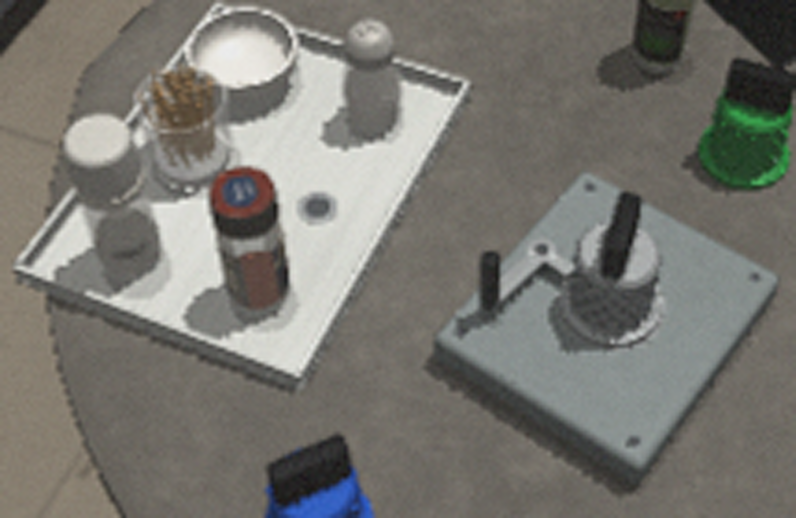

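```bash
python3 - <<'E'
from h import *
T,S=cam("top"),cam("scene")
print("plates",tri(T,(520,135),S,(553,197)))
for n,a,z in [("pl left",(428,150),.15),("right",(585,145),.15),("top",(515,75),.15)]: print(n,onz(T,a,z).round(3))
P=lambda x,y:(205+x/4,130+y/4); Q=lambda x,y:(205+x/3.7,150+y/3.7)
for n,a,b in [("post",(540,325),(488,257)),("grip",(655,228),(628,198)),("gripnear",(660,302),(608,272)),("axis",(560,258),(541,250)),("mTL",(555,130),(586,176)),("mTR",(780,184),(777,281)),("mBR",(727,437),(641,470)),("mBL",(493,388),(437,338)),
 ("spot",(295,267),(317,207)),("trTR",(384,48),(468,83)),("trBR",(382,473),(297,383)),("trBL",(40,473),(18,268)),("jar",(275,372),(241,187)),("shaker",(287,85),(369,35)),("grinder",(103,390),(100,135)),("glass",(115,235),(183,88))]:
    X,e=tri(T,P(*a),S,Q(*b)); print(n,X.round(4),round(e,4))
print("grip z", onz(T,P(655,263),.116))
# deck mask
i=cv2.cvtColor(cv2.imread("pics/top0.png"),cv2.COLOR_BGR2RGB); hsv=cv2.cvtColor(i,cv2.COLOR_RGB2HSV)
print([tuple(i[130+y//4,205+x//4]) for x,y in [(540,200),(700,350),(450,300),(610,440)]])
E
```

```text
plates (array([ 0.61683078, -0.25512271,  0.17584801]), np.float64(0.002688996861591441))
pl left [ 0.591 -0.055  0.15 ]
right [ 0.604 -0.432  0.15 ]
top [ 0.775 -0.279  0.15 ]
post [0.4662 0.1389 0.0868] 0.0014
grip [0.5171 0.0739 0.1136] 0.0014
gripnear [0.4778 0.0702 0.0932] 0.0005
axis [0.5131 0.1214 0.0441] 0.0
mTL [0.5992 0.1196 0.0212] 0.0006
mTR [ 0.5623 -0.0205  0.0228] 0.0004
mBR [0.405  0.0196 0.0186] 0.0002
mBL [0.4373 0.1617 0.0274] 0.0025
spot [0.5173 0.2832 0.0044] 0.002
trTR [0.6559 0.2271 0.0139] 0.0008
trBR [0.3869 0.2315 0.0084] 0.0016
trBL [0.3908 0.4374 0.0141] 0.0026
jar [0.4395 0.2861 0.1128] 0.0016
shaker [0.6117 0.2827 0.0816] 0.0003
grinder [0.4304 0.3751 0.1298] 0.0055
glass [0.526  0.3817 0.0736] 0.0044
grip z [0.4964251  0.07573504 0.116     ]
[(np.uint8(112), np.uint8(118), np.uint8(116)), (np.uint8(112), np.uint8(118), np.uint8(117)), (np.uint8(84), np.uint8(81), np.uint8(75)), (np.uint8(86), np.uint8(84), np.uint8(78))]
```

Emit:
send_rows(
  deltas=[
    [1,0.2,-0.25,-0.1,-0.2],
    [1,0.4,-0.5,-0.2,-0.45],
    [1,0.6,-0.75,-0.2,-0.7],
    [1,0.75,-1,-0.2,-0.9],
    [1,0.75,-1,-0.2,-0.9],
    [1,0.75,-1,-0.2,-0.9],
  ],
)

```text
time_s: 0.6
position: [0.3203, -0.4271, 0.2837]
ee_rot: [-0.0, 0.9, 0.436, 0.0]
force: [0.6, -1.3, 0.2]
opening: 0.0852
gripper_force: 0.0
```

```bash
cat >> h.py <<'E'
def theta():
    q=r.get_state()["ee_rot"]; x=Ro.from_quat([q[1],q[2],q[3],q[0]]).as_matrix()[:,0]; return np.degrees(np.arctan2(x[1],x[0]))
def plan(X,th=None):
    s=r.get_state(); q=s["ee_rot"]; M=Ro.from_quat([q[1],q[2],q[3],q[0]]).as_matrix()
    d=M.T@(np.array(X)-s["position"])/.15; t=theta()
    print("t",round(s["time_s"],2),"pos",s["position"].round(4),"th",round(t,1),"F",s["force"].round(1),"op",round(s["opening"],4),"gf",round(s["gripper_force"],1),"q7",s["qpos"][6].round(2))
    print("units",d.round(3),"yaw",None if th is None else round(-((th-t+180)%360-180)/30,3))
E
python3 -c "
from h import *
print(vision.camera_model('wrist')['mount']); plan([.44,.12,.30],133)"
```

```text
[[ 7.66420153e-04 -9.60392832e-01 -2.78648562e-01  6.97420593e-02]
 [ 9.99998862e-01  1.09808180e-03 -1.03417226e-03  7.39439004e-04]
 [ 1.29919054e-03 -2.78647452e-01  9.60392581e-01 -1.19463890e-01]
 [ 0.00000000e+00  0.00000000e+00  0.00000000e+00  1.00000000e+00]]
t 0.6 pos [ 0.3203 -0.4271  0.2837] th 51.7 F [ 0.6 -1.3  0.2] op 0.0852 gf 0.0 q7 0.12
units [ 3.356 -1.637 -0.104] yaw -2.711
```

Emit:
send_rows(
  deltas=[
    [1,0.25,-0.11,0,-0.2],
    [1,0.5,-0.22,0,-0.45],
    [1,0.75,-0.33,0,-0.7],
    [1,1,-0.45,0,-0.9],
    [1,1,-0.45,0,-0.9],
    [1,1,-0.45,0,-0.9],
  ],
)

```text
time_s: 1.1
position: [0.3603, -0.2711, 0.2835]
ee_rot: [0.0, 0.774, 0.633, 0.0]
force: [0.7, -1.3, 0.9]
opening: 0.0856
gripper_force: 0.0
```

```bash
python3 -c "
from h import *
plan([.40,-.09,.30],106);plan([.44,.12,.30],133)"
```

```text
t 1.1 pos [ 0.3603 -0.2711  0.2835] th 78.5 F [ 0.7 -1.3  0.9] op 0.0856 gf 0.0 q7 0.29
units [ 1.236  0.019 -0.11 ] yaw -0.916
t 1.1 pos [ 0.3603 -0.2711  0.2835] th 78.5 F [ 0.7 -1.3  0.9] op 0.0856 gf 0.0 q7 0.29
units [ 2.661e+00  2.000e-03 -1.100e-01] yaw -1.816
```

Emit:
send_rows(
  deltas=[
    [1,0.25,0,0,-0.2],
    [1,0.5,0,0,-0.45],
    [1,0.75,0,0,-0.7],
    [1,1,0,0,-0.9],
    [1,1,0,0,-0.9],
    [1,1,0,0,-0.9],
  ],
)

```text
time_s: 1.6
position: [0.3906, -0.1254, 0.2834]
ee_rot: [0.0, 0.606, 0.795, 0.0]
force: [0.1, -0.8, -0.2]
opening: 0.0855
gripper_force: 0.0
```

Emit:
send_rows(
  deltas=[
    [0.6,0.25,0.2,-0.1,-0.2],
    [0.2,0.5,0.4,-0.1,-0.45],
    [-0.2,0.75,0.6,-0.1,-0.7],
    [-0.3,0.97,0.8,-0.1,-0.9],
    [-0.3,0.97,0.8,-0.1,-0.9],
    [-0.3,0.97,0.8,-0.1,-0.9],
    [-0.3,0.97,0.8,-0.1,-0.9],
  ],
)

```text
time_s: 2.18
position: [0.4681, 0.0456, 0.2978]
ee_rot: [-0.001, 0.405, 0.914, 0.0]
force: [0.1, -0.4, -1.1]
opening: 0.0298
gripper_force: 0.0
```

```bash
python3 - <<'E'
from h import *
c=cam("wrist"); i=vision.capture("wrist"); save(i,"w1.png"); plan([.4625,.1345,.085],133)
np.save("cw1.npy",np.array([c[2],np.c_[c[3],c[3],c[3]]]))
print(proj(c,[[.4965,.0745,.116],[.464,.138,.088]]))
E
```

```text
t 2.23 pos [0.4677 0.0447 0.2978] th 132.2 F [-0.5  0.1 -0.5] op 0.0297 gf 0.0 q7 0.46
units [0.466 0.377 1.419] yaw -0.028
[[358.59208229 187.94606037]
 [374.42408953 121.73450001]]
```

View pics/w1.png

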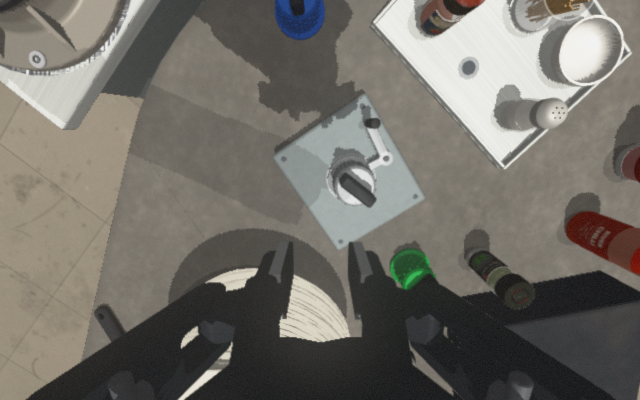

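```bash
python3 - <<'E'
from h import *
K,D,_,_=cam("wrist"); a=np.load("cw1.npy"); c=(K,D,a[0],a[1][:,0])
i=cv2.imread("pics/w1.png")
cs=[onz(c,u,.03)[:2] for u in [(361,92),(274,156),(341,249),(424,199)]]
print(np.array(cs).round(4), np.mean(cs,0))
BL,BR,TR,TL=cs
print([round(np.degrees(np.arctan2(*(p-q)[::-1])),1) for p,q in [(TL,BL),(TR,BR)]],[round(np.degrees(np.arctan2(*(p-q)[::-1]))-90,1) for p,q in [(TL,TR),(BL,BR)]],[np.linalg.norm(p-q).round(3) for p,q in[(TL,BL),(TR,BR),(TL,TR),(BL,BR)]])
print("post",onz(c,(373,121),.088),"grip",onz(c,(357.5,189.5),.116), "axis",onz(c,(386,158),.041),"tray spot",onz(c,(468,68),.004))
g=cv2.cvtColor(i,cv2.COLOR_BGR2GRAY)
for nm,(y0,y1,x0,x1),z in [("post",(112,128,364,382),.088),("bar",(170,212,330,380),.11)]:
    m=(g[y0:y1,x0:x1]<70).astype(np.uint8); n,l,s,ct=cv2.connectedComponentsWithStats(m); k=1+np.argmax(s[1:,4]); pts=np.argwhere(l==k)[:,::-1]+[x0,y0]
    rc=cv2.minAreaRect(pts.astype(np.float32)); print(nm,s[k],rc,onz(c,rc[0],z).round(4)); b=cv2.boxPoints(rc); w=[onz(c,p,z)[:2].round(4) for p in b]; print(w)
plan([.4625,.1345,.082],133)
E
```

```text
[[ 0.4332  0.1595]
 [ 0.4032  0.0231]
 [ 0.5635 -0.0152]
 [ 0.5973  0.1187]] [0.49928899 0.07151719]
[np.float64(-13.9), np.float64(-13.4)] [np.float64(-14.2), np.float64(-12.4)] [np.float64(0.169), np.float64(0.165), np.float64(0.138), np.float64(0.14)]
post [0.46227736 0.13748855 0.088     ] grip [0.496829   0.07247703 0.116     ] axis [0.51386287 0.12186903 0.041     ] tray spot [0.51825989 0.28179999 0.004     ]
post [ 1  7 15  8 79] ((372.0, 122.5), (7.0, 14.0), 90.0) [0.4626 0.1356 0.088 ]
[array([0.4542, 0.133 ]), array([0.4657, 0.1435]), array([0.471 , 0.1382]), array([0.4595, 0.1277])]
bar [ 10   3  35  28 175] ((358.34100341796875, 186.4018096923828), (40.303245544433594, 11.63806438446045), 27.299571990966797) [0.4966 0.0751 0.11  ]
[array([0.4768, 0.0632]), array([0.4732, 0.0754]), array([0.5166, 0.0871]), array([0.5206, 0.0748])]
t 2.23 pos [0.4677 0.0447 0.2978] th 132.2 F [-0.5  0.1 -0.5] op 0.0297 gf 0.0 q7 0.46
units [0.466 0.377 1.439] yaw -0.028
```

Emit:
send_rows(
  deltas=[
    [-0.3,0.16,0.13,0.1,0],
    [-0.3,0.32,0.26,0.3,0],
    [-0.3,0.48,0.39,0.5,0],
    [-0.3,0.48,0.39,0.7,0],
    [-0.3,0.48,0.39,0.7,0],
    [-0.3,0.48,0.39,0.7,0],
  ],
)

```text
time_s: 2.73
position: [0.4617, 0.1369, 0.1925]
ee_rot: [-0.001, 0.405, 0.914, -0.001]
force: [0.6, 0.0, 1.3]
opening: 0.0301
gripper_force: 0.0
```

```bash
python3 - <<'E'
from h import *
c=cam("wrist"); i=vision.capture("wrist"); plan([.463,.1365,.082],133)
print(proj(c,[[.497,.073,.116],[.463,.1365,.088]]))
save(cv2.resize(i[0:300,200:500],None,fx=2,fy=2,interpolation=cv2.INTER_CUBIC),"w2.png"); np.save("cw2.npy",np.array([c[2],np.c_[c[3],c[3],c[3]]]))
E
```

```text
t 2.78 pos [0.4627 0.1372 0.1939] th 132.2 F [0.1 0.1 1.5] op 0.0294 gf 0.0 q7 0.13
units [-0.005 -0.001  0.746] yaw -0.028
[[300.48520217 306.72431095]
 [322.50208751 212.60593748]]
```

View pics/w2.png

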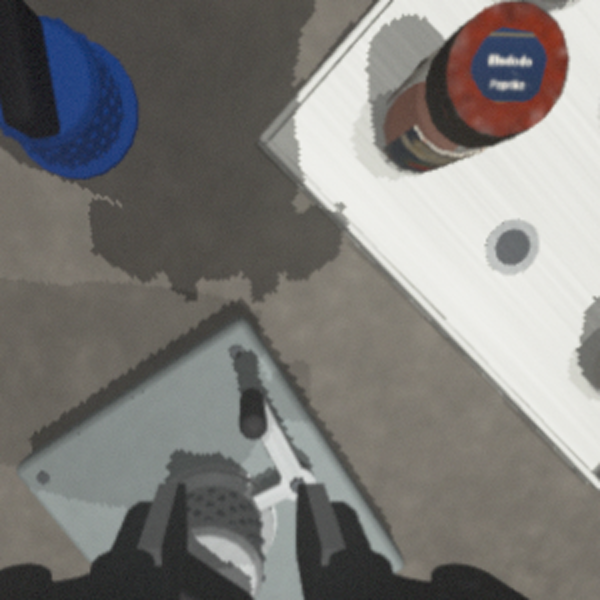

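Emit:
send_rows(
  deltas=[
    [-0.3,0,0.01,0.15,0],
    [-0.3,0,0.01,0.35,0],
    [-0.3,0,0.01,0.55,0],
    [-0.3,0,0.01,0.7,0],
    [-0.3,0,0.01,0.74,0],
    [-0.3,0,0.01,0.74,0],
  ],
)

```text
time_s: 3.28
position: [0.4638, 0.1387, 0.0826]
ee_rot: [-0.0, 0.405, 0.914, -0.0]
force: [-0.3, 0.5, 0.3]
opening: 0.0296
gripper_force: 0.0
```

Emit:
send_rows(
  deltas=[
    [-0.3,0.0,0.03,0,0],
    [-0.3,0.01,0.07,0,0],
    [-0.3,0.03,0.11,0,0],
    [-0.3,0.05,0.16,0,0],
    [-0.3,0.055,0.21,0,0],
    [-0.3,0.055,0.26,0,0],
    [-0.3,0.045,0.31,0,0],
    [-0.3,0.03,0.35,0,0],
    [-0.3,0.015,0.38,0,0],
    [-0.3,0.015,0.38,0,0],
  ],
)

```text
time_s: 4.12
position: [0.5051, 0.1803, 0.0823]
ee_rot: [0.0, 0.404, 0.915, 0.0]
force: [0.2, -0.3, 0.2]
opening: 0.0299
gripper_force: 0.0
```

```bash
python3 - <<'E'
from h import *
plan([.463,.1365,.082],133)
T=cam("top"); i=vision.capture("top"); S=vision.capture("scene")
a=cv2.resize(i[150:260,290:420],None,fx=3,fy=3,interpolation=cv2.INTER_CUBIC); b=cv2.resize(S[165:285,300:430],None,fx=3,fy=3,interpolation=cv2.INTER_CUBIC)
h=max(a.shape[0],b.shape[0]); a=cv2.copyMakeBorder(a,0,h-a.shape[0],0,0,0); b=cv2.copyMakeBorder(b,0,h-b.shape[0],0,0,0)
save(np.hstack([a,b]),"c1.png")
E
```

```text
t 4.12 pos [0.5051 0.1803 0.0823] th 132.3 F [ 0.2 -0.3  0.2] op 0.0299 gf 0.0 q7 -0.08
units [-0.027 -0.404  0.002] yaw -0.023
```

Emit:
send_rows(
  deltas=[
    [-0.3,-0.01,0.015,0,0],
    [-0.3,-0.015,0.03,0,0],
    [-0.3,-0.02,0.04,0,0],
    [-0.3,-0.02,0.04,0,0],
  ],
)

```text
time_s: 4.55
position: [0.5097, 0.1812, 0.0821]
ee_rot: [-0.001, 0.404, 0.915, -0.001]
force: [-5.5, -3.9, 4.4]
opening: 0.0298
gripper_force: 3.1
```

Emit:
send_rows(
  deltas=[
    [-0.3,-0.01,0.01,0,0],
    [-0.3,-0.01,0.02,0,0],
    [-0.3,-0.01,0.02,0,0],
  ],
)

```text
time_s: 4.8
position: [0.5128, 0.1817, 0.082]
ee_rot: [-0.001, 0.404, 0.915, -0.001]
force: [-5.5, -4.0, 3.5]
opening: 0.0298
gripper_force: 3.7
```

```bash
python3 - <<'E'
from h import *
plan([.463,.1365,.082],133)
T=cam("top"); i=vision.capture("top"); S=vision.capture("scene")
a=cv2.resize(i[150:260,290:420],None,fx=3,fy=3,interpolation=cv2.INTER_CUBIC); b=cv2.resize(S[165:285,300:430],None,fx=3,fy=3,interpolation=cv2.INTER_CUBIC)
h=max(a.shape[0],b.shape[0]); a=cv2.copyMakeBorder(a,0,h-a.shape[0],0,0,0); b=cv2.copyMakeBorder(b,0,h-b.shape[0],0,0,0)
save(np.hstack([a,b]),"c1.png")
E
```

```text
t 4.8 pos [0.5128 0.1817 0.082 ] th 132.3 F [-5.5 -4.   3.5] op 0.0298 gf 3.7 q7 -0.08
units [ 0.001 -0.448  0.001] yaw -0.023
```

View pics/c1.png

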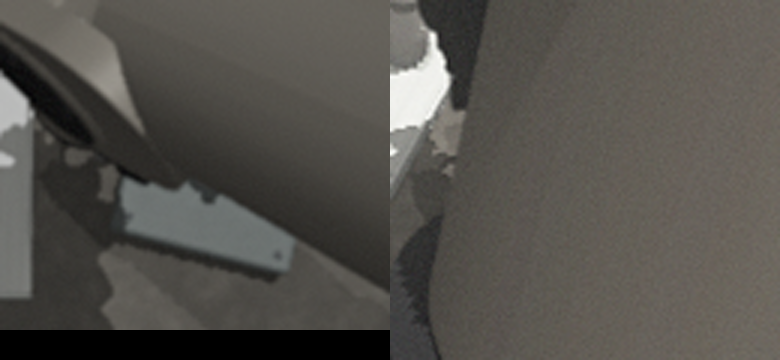

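Emit:
send_rows(
  deltas=[
    [-0.3,0,-0.03,0,0],
    [-0.3,0,-0.06,0,0],
    [-0.3,0,-0.06,-0.2,0],
    [-0.3,0,-0.06,-0.45,0],
    [-0.3,0,-0.06,-0.7,0],
    [-0.3,0,-0.06,-0.95,-0.1],
    [-0.1,0,-0.06,-1,-0.3],
    [0,0,-0.06,-1,-0.5],
    [0.2,0,-0.06,-1,-0.7],
    [0.2,0,-0.06,-1,-0.9],
  ],
)

```text
time_s: 5.73
position: [0.507, 0.1764, 0.2329]
ee_rot: [0.001, 0.177, 0.984, 0.0]
force: [-0.4, -1.1, 0.1]
opening: 0.0516
gripper_force: 0.0
```

```bash
python3 - <<'E'
from h import *
plan([.495,.05,.25],190)
E
```

```text
t 5.73 pos [0.507  0.1764 0.2329] th 159.6 F [-0.4 -1.1  0.1] op 0.0516 gf 0.0 q7 0.53
units [-0.219 -0.818 -0.114] yaw -1.013
```

```bash
python3 - <<'E'
from h import *
plan([.56,.075,.28],190)
E
```

```text
t 5.73 pos [0.507  0.1764 0.2329] th 159.6 F [-0.4 -1.1  0.1] op 0.0516 gf 0.0 q7 0.53
units [-0.567 -0.511 -0.314] yaw -1.013
```

Emit:
send_rows(
  deltas=[
    [0.2,-0.15,-0.15,-0.1,-0.25],
    [0.2,-0.3,-0.3,-0.2,-0.5],
    [0.2,-0.45,-0.45,-0.31,-0.75],
    [0.2,-0.57,-0.51,-0.31,-1],
    [0.2,-0.57,-0.51,-0.31,-1],
    [0.2,-0.57,-0.51,-0.31,-1],
    [0.2,-0.57,-0.51,-0.31,-1],
  ],
)

```text
time_s: 6.32
position: [0.5596, 0.075, 0.2787]
ee_rot: [-0.0, -0.08, 0.997, 0.0]
force: [1.2, -0.5, 0.1]
opening: 0.051
gripper_force: 0.0
```

```bash
python3 - <<'E'
from h import *
c=cam("wrist"); i=vision.capture("wrist"); plan([.497,.073,.113],190)
np.save("cw3.npy",np.array([c[2],np.c_[c[3],c[3],c[3]]]))
cv2.imwrite("pics/w3raw.png",cv2.cvtColor(i,cv2.COLOR_RGB2BGR))
print(proj(c,[[.497,.073,.116],[.503,.175,.088],[.4332,.1595,.03],[.4032,.0231,.03],[.5635,-.0152,.03],[.5973,.1187,.03],[.518,.283,.004]]).round())
save(cv2.resize(i[0:300,120:520],None,fx=2,fy=2,interpolation=cv2.INTER_CUBIC),"w3.png")
E
```

```text
t 6.37 pos [0.5594 0.0755 0.2788] th -170.8 F [ 0.9  0.8 -0. ] op 0.0508 gf 0.0 q7 1.25
units [0.413 0.05  1.105] yaw -0.026
[[330. 132.]
 [421. 153.]
 [407.  88.]
 [298.  40.]
 [252. 171.]
 [348. 211.]
 [473. 170.]]
```

View pics/w3.png

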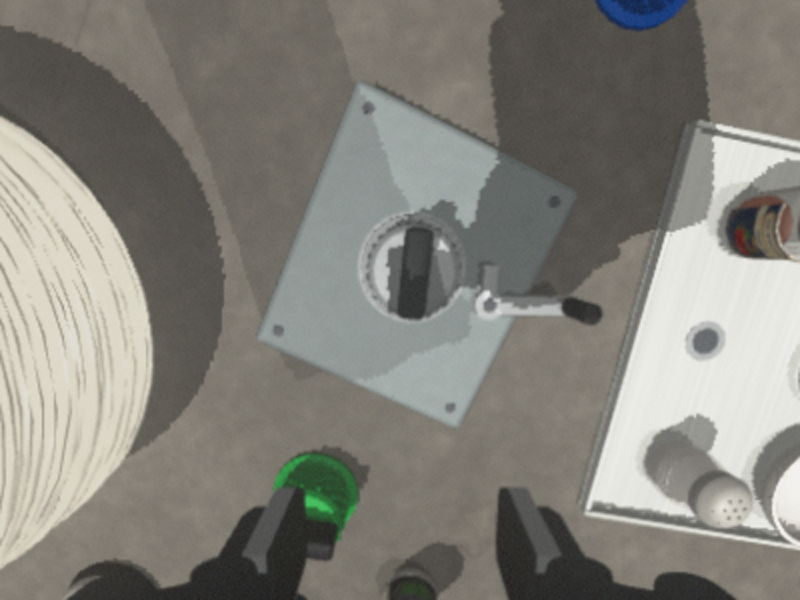

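```bash
python3 - <<'E'
from h import *
K,D,_,_=cam("wrist"); a=np.load("cw3.npy"); c=(K,D,a[0],a[1][:,0]); i=cv2.imread("pics/w3raw.png")
P=lambda x,y:(120+x/2,y/2)
cs=[onz(c,P(*u),.03)[:2] for u in [(577,192),(360,84),(259,339),(457,426)]]
BL,BR,TR,TL=cs; an=lambda d:np.degrees(np.arctan2(d[1],d[0]))
print(np.array(cs).round(4),np.mean(cs,0),an(TL-BL),an(TR-BR),an(TL-TR)-90,an(BL-BR)-90,[np.linalg.norm(p-q).round(3) for p,q in[(TL,BL),(TR,BR),(TL,TR),(BL,BR)]])
print("post",onz(c,P(590,313),.088),"axis",onz(c,P(488,305),.041),"spot",onz(c,P(705,341),.004))
g=i.max(2)[100:165,310:345]; m=(g<60).astype(np.uint8); n,l,s,ct=cv2.connectedComponentsWithStats(m); k=1+np.argmax(s[1:,4]); pts=(np.argwhere(l==k)[:,::-1]+[310,100]).astype(np.float32)
rc=cv2.minAreaRect(pts); b=cv2.boxPoints(rc); print(s[k],rc)
w=np.array([onz(c,p,.112)[:2] for p in b]); print(w.round(4),w.mean(0)); 
for j in range(4): d=w[(j+1)%4]-w[j]; print(np.linalg.norm(d).round(4),an(d).round(1))
# flange ring centre
print("flange",onz(c,P(412,266),.033),"bar top centre",onz(c,P(415,272),.116))
E
```

```text
[[ 0.4416  0.1636]
 [ 0.4046  0.0253]
 [ 0.5621 -0.0182]
 [ 0.5997  0.1195]] [0.50200247 0.07254697] -15.579170632688829 -15.446914254730155 -15.258868934008731 -14.996119102220362 [np.float64(0.164), np.float64(0.163), np.float64(0.143), np.float64(0.143)]
post [0.50791664 0.16946971 0.088     ] axis [0.51614853 0.12201501 0.041     ] spot [0.51854798 0.28293094 0.004     ]
[  9  32  15  27 272] ((326.12298583984375, 145.14755249023438), (13.12768268585205, 25.44054412841797), 5.19442892074585)
[[0.5227 0.0663]
 [0.4982 0.0647]
 [0.4973 0.0774]
 [0.5218 0.0794]] [0.51002111 0.07195178]
0.0246 -176.1
0.0128 94.2
0.0246 4.6
0.0131 -85.9
flange [0.50085577 0.07194937 0.033     ] bar top centre [0.50085601 0.07167516 0.116     ]
```

```bash
python3 - <<'E'
from h import *
plan([.501,.072,.113],184.5)
E
```

```text
t 6.37 pos [0.5594 0.0755 0.2788] th -170.8 F [ 0.9  0.8 -0. ] op 0.0508 gf 0.0 q7 1.25
units [0.388 0.039 1.105] yaw 0.158
```

Emit:
send_rows(
  deltas=[
    [0.2,0.13,0.01,0.05,0.05],
    [0.2,0.26,0.02,0.15,0.1],
    [0.2,0.39,0.04,0.35,0.16],
    [0.2,0.39,0.04,0.55,0.16],
    [0.2,0.39,0.04,0.7,0.16],
    [0.2,0.39,0.04,0.7,0.16],
    [0.2,0.39,0.04,0.7,0.16],
  ],
)

```text
time_s: 6.95
position: [0.5006, 0.0722, 0.1738]
ee_rot: [-0.001, -0.04, 0.999, 0.0]
force: [0.4, 1.9, -0.4]
opening: 0.0513
gripper_force: 0.0
```

```bash
python3 - <<'E'
from h import *
c=cam("wrist"); i=vision.capture("wrist"); plan([.501,.072,.113],184.5)
print(proj(c,[[.501,.072,.116],[.501,.05,.116],[.501,.094,.116]]).round())
cv2.imwrite("pics/w4.png",cv2.resize(cv2.cvtColor(i,cv2.COLOR_RGB2BGR)[150:400,200:440],None,fx=2.4,fy=2.4,interpolation=cv2.INTER_CUBIC))
E
```

```text
t 7.0 pos [0.5014 0.0723 0.1748] th -175.4 F [-0.4 -0.3  1.6] op 0.051 gf 0.0 q7 1.09
units [ 0.003 -0.002  0.412] yaw 0.002
[[321. 234.]
 [288. 232.]
 [354. 237.]]
```

View pics/w4.png

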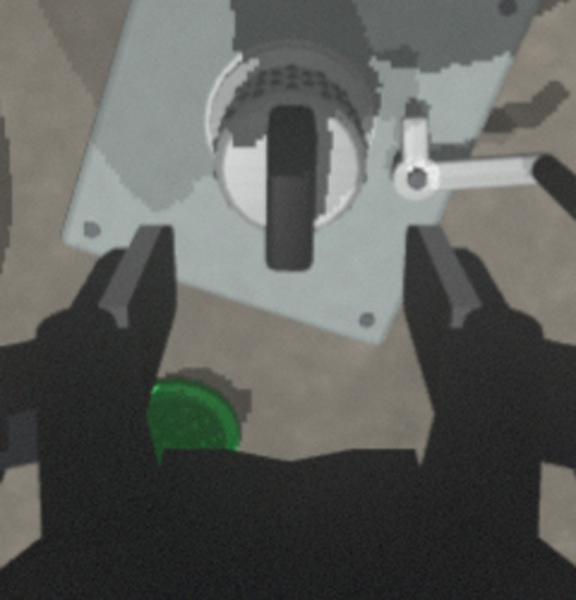

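Emit:
send_rows(
  deltas=[
    [0.2,0,0,0.1,0],
    [0.2,0,0,0.25,0],
    [0.2,0,0,0.37,0],
    [0.2,0,0,0.41,0],
    [0.2,0,0,0.41,0],
    [0.2,0,0,0.41,0],
  ],
)

```text
time_s: 7.5
position: [0.502, 0.0718, 0.1137]
ee_rot: [0.001, -0.04, 0.999, 0.0]
force: [-0.2, -0.2, -0.1]
opening: 0.0509
gripper_force: 0.0
```

Emit:
send_rows(
  deltas=[
    [-0.2,0,0,0,0],
    [-0.4,0,0,0,0],
    [-0.6,0,0,0,0],
    [-1,0,0,0,0],
    [-1,0,0,0,0],
    [-1,0,0,0,0],
    [-1,0,0,0,0],
    [-1,0,0,0,0],
  ],
)

```text
time_s: 8.17
position: [0.5019, 0.0719, 0.1132]
ee_rot: [0.001, -0.04, 0.999, 0.0]
force: [-0.5, 2.6, 9.1]
opening: 0.0125
gripper_force: 60.0
```

```bash
python3 - <<'E'
from h import *
plan([.501,.072,.113],184.5); s=r.get_state(); print(s["ft_torque"],s["qpos"].round(2))
E
```

```text
t 8.17 pos [0.5019 0.0719 0.1132] th -175.5 F [-0.5  2.6  9.1] op 0.0125 gf 60.0 q7 1.01
units [0.006 0.001 0.001] yaw 0.002
[ 0.42484785  0.20031378 -0.02496407] [ 0.35  0.43 -0.75  2.07  0.41  0.79  1.01]
```

Emit:
send_rows(
  deltas=[
    [-1,0,0,-0.004,0.2],
    [-1,0,0,-0.008,0.4],
    [-1,0,0,-0.012,0.6],
    [-1,0,0,-0.014,0.8],
    [-1,0,0,-0.016,1],
    [-1,0,0,-0.018,0.8],
    [-1,0,0,-0.02,0.6],
    [-1,0,0,-0.022,0.4],
    [-1,0,0,-0.024,0.2],
    [-1,0,0,-0.024,0],
  ],
)

```text
time_s: 9.0
position: [0.5016, 0.0716, 0.1163]
ee_rot: [0.0, -0.042, 0.999, 0.0]
force: [1.6, 1.3, -3.4]
opening: 0.0132
gripper_force: 60.2
```

```bash
python3 - <<'E'
from h import *
plan([.501,.072,.113],184.5); s=r.get_state(); print(s["ft_torque"])
E
```

```text
t 9.0 pos [0.5016 0.0716 0.1163] th -175.2 F [ 1.6  1.3 -3.4] op 0.0132 gf 60.2 q7 1.02
units [0.004 0.003 0.022] yaw 0.011
[ 0.36125111 -0.480682   -0.18792409]
```

Emit:
send_rows(
  deltas=[
    [-1,0,0,-0.004,-0.2],
    [-1,0,0,-0.008,-0.4],
    [-1,0,0,-0.012,-0.6],
    [-1,0,0,-0.014,-0.8],
    [-1,0,0,-0.016,-1],
    [-1,0,0,-0.018,-0.8],
    [-1,0,0,-0.02,-0.6],
    [-1,0,0,-0.022,-0.4],
    [-1,0,0,-0.024,-0.2],
    [-1,0,0,-0.024,0],
  ],
)

```text
time_s: 9.83
position: [0.5015, 0.0717, 0.1198]
ee_rot: [0.0, -0.037, 0.999, 0.0]
force: [0.3, 2.6, -2.2]
opening: 0.0126
gripper_force: 60.2
```

Emit:
send_rows(
  deltas=[
    [-1,0,0,-0.002,0.2],
    [-1,0,0,-0.005,0.4],
    [-1,0,0,-0.007,0.6],
    [-1,0,0,-0.01,0.8],
    [-1,0,0,-0.012,1],
    [-1,0,0,-0.015,0.8],
    [-1,0,0,-0.017,0.6],
    [-1,0,0,-0.02,0.4],
    [-1,0,0,-0.022,0.2],
    [-1,0,0,-0.022,0],
  ],
)

```text
time_s: 10.67
position: [0.5016, 0.0715, 0.1231]
ee_rot: [0.0, -0.042, 0.999, 0.0]
force: [0.9, 2.2, -1.4]
opening: 0.0129
gripper_force: 60.3
```

```bash
python3 - <<'E'
from h import *
plan([.501,.072,.113],184.5); s=r.get_state(); print(s["ft_torque"])
E
```

```text
t 10.67 pos [0.5016 0.0715 0.1231] th -175.2 F [ 0.9  2.2 -1.4] op 0.0129 gf 60.3 q7 1.03
units [0.004 0.003 0.068] yaw 0.011
[ 0.49173295 -0.31320291 -0.22419658]
```

Emit:
send_rows(
  deltas=[
    [-1,0,0,-0.002,-0.2],
    [-1,0,0,-0.005,-0.4],
    [-1,0,0,-0.007,-0.6],
    [-1,0,0,-0.01,-0.8],
    [-1,0,0,-0.012,-1],
    [-1,0,0,-0.015,-0.8],
    [-1,0,0,-0.017,-0.6],
    [-1,0,0,-0.02,-0.4],
    [-1,0,0,-0.022,-0.2],
    [-1,0,0,-0.023,0],
  ],
)

```text
time_s: 11.5
position: [0.5015, 0.0717, 0.1266]
ee_rot: [0.0, -0.037, 0.999, 0.0]
force: [-0.1, 3.5, 0.2]
opening: 0.0131
gripper_force: 60.5
```

Emit:
send_rows(
  deltas=[
    [-1,0,0,-0.002,0.2],
    [-1,0,0,-0.005,0.4],
    [-1,0,0,-0.007,0.6],
    [-1,0,0,-0.01,0.8],
    [-1,0,0,-0.012,1],
    [-1,0,0,-0.015,0.8],
    [-1,0,0,-0.017,0.6],
    [-1,0,0,-0.02,0.4],
    [-1,0,0,-0.022,0.2],
    [-1,0,0,-0.023,0],
  ],
)

```text
time_s: 12.33
position: [0.502, 0.0718, 0.1307]
ee_rot: [0.001, -0.042, 0.999, 0.0]
force: [-0.3, 1.5, 7.3]
opening: 0.0131
gripper_force: 61.5
```

Emit:
send_rows(
  deltas=[
    [-1,0,0,-0.003,-0.2],
    [-1,0,0,-0.006,-0.4],
    [-1,0,0,-0.009,-0.6],
    [-1,0,0,-0.012,-0.4],
    [-1,0,0,-0.015,-0.2],
    [-1,0,0,-0.018,0],
    [-1,0,0,-0.018,0],
  ],
)

```text
time_s: 12.92
position: [0.5013, 0.0712, 0.1327]
ee_rot: [0.0, -0.037, 0.999, -0.0]
force: [-0.7, -0.1, 0.0]
opening: 0.0129
gripper_force: 60.3
```

Emit:
send_rows(
  deltas=[
    [-1,0,0,-0.03,0],
    [-1,0,0,-0.06,0],
    [-1,0,0,-0.09,0],
    [-1,0,0,-0.12,0],
    [-1,0,0,-0.12,0],
  ],
)

```text
time_s: 13.33
position: [0.5017, 0.0714, 0.1515]
ee_rot: [0.001, -0.04, 0.999, 0.0]
force: [-0.3, 0.7, -2.1]
opening: 0.0125
gripper_force: 60.3
```

Emit:
send_rows(
  deltas=[
    [-1,0,0,-0.1,0],
    [-1,0,0,-0.2,0],
    [-1,0,0,-0.3,0],
    [-1,0,0,-0.4,0],
    [-1,0,0,-0.42,0],
    [-1,0,0,-0.42,0],
  ],
)

```text
time_s: 13.83
position: [0.5017, 0.0712, 0.2141]
ee_rot: [0.001, -0.04, 0.999, -0.0]
force: [-0.2, 0.0, -1.7]
opening: 0.0124
gripper_force: 60.3
```

```bash
python3 - <<'E'
from h import *
plan([.5185,.283,.213],180)
c=cam("wrist"); i=vision.capture("wrist"); cv2.imwrite("pics/w5.png",cv2.cvtColor(i,cv2.COLOR_RGB2BGR))
print(proj(c,[[.4416,.1636,.03],[.4046,.0253,.03],[.5621,-.0182,.03],[.508,.1695,.088],[.5185,.283,.004],[.5015,.072,.066]]).round())
E
```

```text
t 13.83 pos [0.5017 0.0712 0.2141] th -175.5 F [-0.2  0.  -1.7] op 0.0124 gf 60.3 q7 1.15
units [-0.223  1.399  0.007] yaw 0.151
[[414. 141.]
 [283.  91.]
 [239. 235.]
 [428. 220.]
 [493. 212.]
 [322. 198.]]
```

View pics/w5.png

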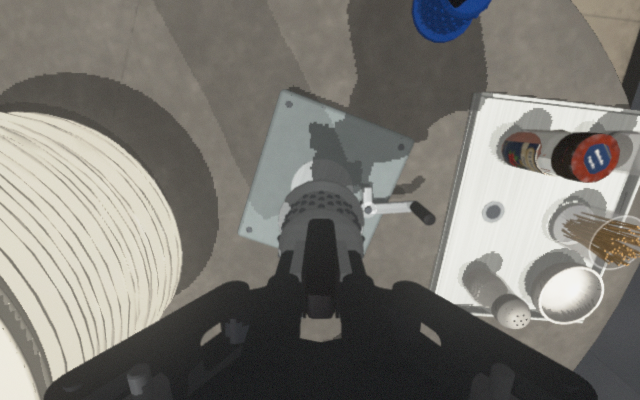

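Emit:
send_rows(
  deltas=[
    [-1,-0.04,0.15,0,0.05],
    [-1,-0.08,0.35,0,0.1],
    [-1,-0.12,0.55,0,0.15],
    [-1,-0.16,0.75,0,0.15],
    [-1,-0.2,0.9,0,0.15],
    [-1,-0.22,0.95,0,0.15],
    [-1,-0.22,0.95,0,0.15],
    [-1,-0.22,0.95,0,0.15],
  ],
)

```text
time_s: 14.55
position: [0.5224, 0.2157, 0.2123]
ee_rot: [-0.001, -0.001, 1.0, -0.0]
force: [0.7, -0.4, -1.2]
opening: 0.0124
gripper_force: 60.2
```

```bash
python3 - <<'E'
from h import *
plan([.519,.2835,.14],180)
E
```

```text
t 14.55 pos [0.5224 0.2157 0.2123] th -179.9 F [ 0.7 -0.4 -1.2] op 0.0124 gf 60.2 q7 0.77
units [0.021 0.453 0.482] yaw 0.003
```

Emit:
send_rows(
  deltas=[
    [-1,0.01,0.1,0,0],
    [-1,0.02,0.25,0,0],
    [-1,0.023,0.4,0,0],
    [-1,0.023,0.45,0,0],
    [-1,0.023,0.45,0,0],
    [-1,0.023,0.45,0.1,0],
    [-1,0.023,0.45,0.25,0],
    [-1,0.023,0.45,0.4,0],
    [-1,0.023,0.45,0.5,0],
    [-1,0.023,0.45,0.5,0],
  ],
)

```text
time_s: 15.38
position: [0.5185, 0.2808, 0.1354]
ee_rot: [-0.002, 0.0, 1.0, -0.001]
force: [-0.8, -0.9, -2.3]
opening: 0.0126
gripper_force: 60.2
```

```bash
python3 - <<'E'
from h import *
plan([.5185,.283,.090],180)
E
```

```text
t 15.38 pos [0.5185 0.2808 0.1354] th 180.0 F [-0.8 -0.9 -2.3] op 0.0126 gf 60.2 q7 0.58
units [-0.001  0.016  0.302] yaw -0.002
```

Emit:
send_rows(
  deltas=[
    [-1,0,0.01,0.06,0],
    [-1,0,0.015,0.13,0],
    [-1,0,0.015,0.2,0],
    [-1,0,0.015,0.25,0],
    [-1,0,0.015,0.28,0],
    [-1,0,0.015,0.29,0],
    [-1,0,0.015,0.29,0],
    [-1,0,0.015,0.29,0],
  ],
)

```text
time_s: 16.05
position: [0.5195, 0.286, 0.0952]
ee_rot: [0.0, -0.0, 1.0, 0.0]
force: [-0.3, -1.0, -1.6]
opening: 0.0125
gripper_force: 60.3
```

Emit:
send_rows(
  deltas=[
    [-1,0,0,0.007,0],
    [-1,0,0,0.014,0],
    [-1,0,0,0.02,0],
    [-1,0,0,0.02,0],
  ],
)

```text
time_s: 16.38
position: [0.5194, 0.2857, 0.0919]
ee_rot: [0.0, -0.0, 1.0, -0.0]
force: [-1.6, -0.1, -2.1]
opening: 0.0134
gripper_force: 60.3
```

```bash
python3 - <<'E'
from h import *
plan([.5185,.283,.086],180)
E
```

```text
t 16.38 pos [0.5194 0.2857 0.0919] th -180.0 F [-1.6 -0.1 -2.1] op 0.0134 gf 60.3 q7 0.53
units [ 0.006 -0.018  0.04 ] yaw 0.001
```

Emit:
send_rows(
  deltas=[
    [-1,0.003,-0.01,0,0],
    [-1,0.005,-0.017,0,0],
    [-1,0.005,-0.017,0.007,0],
    [-1,0.005,-0.017,0.014,0],
    [-1,0.005,-0.017,0.021,0],
    [-1,0.005,-0.017,0.026,0],
    [-1,0.005,-0.017,0.03,0],
    [-1,0.005,-0.017,0.03,0],
  ],
)

```text
time_s: 17.05
position: [0.5186, 0.2833, 0.0874]
ee_rot: [-0.0, -0.0, 1.0, 0.0]
force: [-0.5, -0.2, -1.4]
opening: 0.0129
gripper_force: 60.2
```

```bash
python3 - <<'E'
from h import *
plan([.5185,.283,.086],180)
E
```

```text
t 17.05 pos [0.5186 0.2833 0.0874] th -180.0 F [-0.5 -0.2 -1.4] op 0.0129 gf 60.2 q7 0.53
units [ 0.001 -0.002  0.009] yaw 0.001
```

Emit:
send_rows(
  deltas=[
    [-1,0,0,0.004,0],
    [-1,0,0,0.007,0],
    [-1,0,0,0.007,0],
  ],
)

```text
time_s: 17.3
position: [0.5186, 0.2836, 0.0872]
ee_rot: [0.0, -0.0, 1.0, 0.0]
force: [-4.5, -2.1, 14.5]
opening: 0.0128
gripper_force: 62.4
```

Emit:
send_rows(
  deltas=[
    [-1,0,0,0.004,0],
    [-1,0,0,0.006,0],
    [-1,0,0,0.006,0],
  ],
)

```text
time_s: 17.55
position: [0.5186, 0.2837, 0.0872]
ee_rot: [0.001, -0.0, 1.0, -0.0]
force: [-9.3, -5.8, 30.1]
opening: 0.0129
gripper_force: 64.7
```

Emit:
send_rows(
  deltas=[
    [-1,0,0,-0.005,0],
    [-1,0,0,-0.01,0],
    [-1,0,0,-0.01,0],
  ],
)

```text
time_s: 17.8
position: [0.5188, 0.2833, 0.0873]
ee_rot: [0.0, -0.0, 1.0, 0.0]
force: [-1.7, 0.7, 5.8]
opening: 0.0129
gripper_force: 61.3
```

Emit:
send_rows(
  deltas=[
    [-0.6,0,0,0,0],
    [-0.4,0,0,0,0],
    [-0.2,0,0,0,0],
    [0,0,0,0,0],
    [0,0,0,0,0],
    [0,0,0,0,0],
  ],
)

```text
time_s: 18.3
position: [0.5186, 0.2832, 0.0869]
ee_rot: [-0.0, -0.0, 1.0, 0.0]
force: [-0.4, 0.5, 0.2]
opening: 0.0428
gripper_force: 0.0
```

Emit:
send_rows(
  deltas=[
    [0,0,0,-0.1,0],
    [0,0,0,-0.3,0],
    [0,0,0,-0.5,0],
    [0,0,0,-0.7,0],
    [0,0,0,-0.9,0],
    [0,0,0,-1,0],
    [0,0,0,-1,0],
    [0,0,0,-1,0],
  ],
)

```text
time_s: 18.97
position: [0.5189, 0.2834, 0.2386]
ee_rot: [0.001, -0.0, 1.0, 0.0]
force: [-0.7, -0.3, -0.7]
opening: 0.0427
gripper_force: 0.0
```

```bash
python3 - <<'E'
from h import *
plan([.508,.1695,.2],132)
E
```

```text
t 18.97 pos [0.5189 0.2834 0.2386] th -180.0 F [-0.7 -0.3 -0.7] op 0.0427 gf 0.0 q7 0.67
units [ 0.073 -0.759  0.257] yaw 1.601
```

Emit:
send_rows(
  deltas=[
    [0,0.02,-0.15,0,0.2],
    [0,0.04,-0.35,0,0.4],
    [0,0.06,-0.55,0,0.6],
    [-0.2,0.07,-0.7,0,0.8],
    [-0.3,0.07,-0.76,0,0.95],
    [-0.3,0.07,-0.76,0,0.95],
    [-0.3,0.07,-0.76,0,0.95],
  ],
)

```text
time_s: 19.55
position: [0.5079, 0.1689, 0.2367]
ee_rot: [-0.0, 0.245, 0.969, -0.0]
force: [0.7, 0.6, 0.4]
opening: 0.0297
gripper_force: 0.0
```

Emit:
send_rows(
  deltas=[
    [-0.3,0,0,0.05,0.2],
    [-0.3,0,0,0.1,0.4],
    [-0.3,0,0,0.15,0.6],
    [-0.3,0,0,0.25,0.65],
    [-0.3,0,0,0.25,0.65],
    [-0.3,0,0,0.25,0.65],
  ],
)

```text
time_s: 20.05
position: [0.5075, 0.1702, 0.1989]
ee_rot: [-0.001, 0.404, 0.915, -0.0]
force: [0.3, 0.6, 0.9]
opening: 0.0299
gripper_force: 0.0
```

```bash
python3 - <<'E'
from h import *
plan([.5077,.1705,.082],132)
c=cam("wrist"); i=vision.capture("wrist"); cv2.imwrite("pics/w6.png",cv2.cvtColor(i,cv2.COLOR_RGB2BGR))
p=proj(c,[[.5077,.1705,.088],[.5185,.283,.09],[.5161,.122,.041]]); print(p.round())
u=p.round().astype(int); V=i.max(2)
def blob(u,w,z,th):
    x0,y0=u[0]-w,u[1]-w; m=(V[y0:u[1]+w,x0:u[0]+w]<th).astype(np.uint8); n,l,s,ct=cv2.connectedComponentsWithStats(m)
    for k in range(1,n):
        if s[k,4]>25: print(s[k]+[x0,y0,0,0,0],(ct[k]+[x0,y0]).round(1),onz(c,ct[k]+[x0,y0],z).round(4))
print("post");blob(u[0],25,.088,55); print("bar");blob(u[1],35,.085,60)
for n in("top","scene"):
    cv2.imwrite(f"pics/{n}2.png",cv2.cvtColor(vision.capture(n),cv2.COLOR_RGB2BGR))
E
```

```text
t 20.05 pos [0.5075 0.1702 0.1989] th 132.3 F [0.3 0.6 0.9] op 0.0299 gf 0.0 q7 0.08
units [-0.     0.003  0.78 ] yaw 0.011
[[322. 209.]
 [431. 115.]
 [296. 234.]]
post
[318 192  11  13 113] [322.5 197.8] [0.5016 0.178  0.088 ]
bar
[399  93  40  45 332] [415.4 116. ] [0.5111 0.2752 0.085 ]
```

```bash
python3 - <<'E'
import cv2
V=cv2.imread("pics/w6.png").max(2)
print(V[186:224:2,310:336:2])
E
```

```text
[[ 68  69  66  71  71  80 108 108 108 108 109 111 111]
 [ 70  69  69  72  82 108 111 110 108 113 110 113 110]
 [ 68  66  71  77 103  91  87  83 102 110 113 110 111]
 [ 70  69  68  96  81  49  53  49  57 100 111 114 114]
 [ 68  74  95  99  52  49  50  50  49  74 110 111 112]
 [ 73  95 110 103  50  51  47  50  50  61 107 108 110]
 [ 77 107 112 153  52  49  49  47  48  56 107 111 109]
 [ 69 102 159 161  52  42  46  48  51  55 118 113 112]
 [ 77 133 184 162  51  53  54  53  51  51 119 124 127]
 [107 179 185 160  53  61  62  64  60  52 103 129 128]
 [163 185 188 133  60  65  72  75  70  61  96 128 130]
 [184 185 182 146  63  70  76  76  70  66  94 128 128]
 [186 187 181 162  67  69  73  75  73  70 113 124 126]
 [185 182 183 185  94  64  69  66  66  86 121 126 126]
 [182 182 183 168  82  76  84  80 100 121 123 125 127]
 [180 182 182 104  69  71 107 121 122 123 122 125 127]
 [180 184 139  77  71  77  86 112 126 126 124 124 128]
 [183 166 114  80  72  77  86 110 124 126 126 127 127]
 [182 140 122 101  79  71  81  87 113 125 125 125 128]]
```

Emit:
send_rows(
  deltas=[
    [-0.3,0,0,0.15,0],
    [-0.3,0,0,0.35,0],
    [-0.3,0,0,0.55,0],
    [-0.3,0,0,0.73,0],
    [-0.3,0,0,0.78,0],
    [-0.3,0,0,0.78,0],
    [-0.3,0,0,0.78,0],
  ],
)

```text
time_s: 20.78
position: [0.5087, 0.1697, 0.0836]
ee_rot: [0.0, 0.406, 0.914, 0.0]
force: [0.3, 0.2, 1.6]
opening: 0.03
gripper_force: 0.0
```

Emit:
send_rows(
  deltas=[
    [-0.3,0.0,-0.04,0,0],
    [-0.3,0.01,-0.08,0,0],
    [-0.3,0.03,-0.12,0,0],
    [-0.3,0.045,-0.16,0,0],
    [-0.3,0.05,-0.2,0,0],
    [-0.3,0.05,-0.24,0,0],
    [-0.3,0.045,-0.28,0,0],
    [-0.3,0.03,-0.32,0,0],
    [-0.3,0.02,-0.35,0,0],
    [-0.3,0.02,-0.35,0,0],
  ],
)

```text
time_s: 21.62
position: [0.4667, 0.1349, 0.0823]
ee_rot: [-0.0, 0.407, 0.913, -0.001]
force: [0.2, 0.6, -0.5]
opening: 0.0296
gripper_force: 0.0
```

```bash
python3 - <<'E'
from h import *
plan([.459,.130,.082],132)
E
```

```text
t 21.62 pos [0.4667 0.1349 0.0823] th 132.0 F [ 0.2  0.6 -0.5] op 0.0296 gf 0.0 q7 -0.02
units [ 0.01  -0.06   0.002] yaw -0.001
```

Emit:
send_rows(
  deltas=[
    [-0.3,-0.005,-0.015,0,0],
    [-0.3,-0.01,-0.03,0,0],
    [-0.3,-0.015,-0.04,0,0],
    [-0.3,-0.015,-0.04,0,0],
  ],
)

```text
time_s: 21.95
position: [0.4642, 0.1303, 0.0824]
ee_rot: [-0.0, 0.407, 0.914, -0.0]
force: [-0.9, -0.3, 0.4]
opening: 0.0298
gripper_force: 0.0
```

Emit:
send_rows(
  deltas=[
    [-0.3,-0.003,-0.007,0,0],
    [-0.3,-0.005,-0.013,0,0],
    [-0.3,-0.005,-0.013,0,0],
  ],
)

```text
time_s: 22.2
position: [0.4633, 0.1286, 0.0825]
ee_rot: [0.0, 0.406, 0.914, 0.0]
force: [0.9, -0.2, 0.1]
opening: 0.0301
gripper_force: 0.4
```

Emit:
send_rows(
  deltas=[
    [-0.3,-0.003,-0.007,0,0],
    [-0.3,-0.005,-0.013,0,0],
    [-0.3,-0.005,-0.013,0,0],
  ],
)

```text
time_s: 22.45
position: [0.4626, 0.1274, 0.0826]
ee_rot: [0.0, 0.406, 0.914, 0.001]
force: [2.5, 4.5, -2.6]
opening: 0.03
gripper_force: 2.2
```

Emit:
send_rows(
  deltas=[
    [-0.3,-0.003,-0.007,0,0],
    [-0.3,-0.004,-0.01,0,0],
    [-0.3,-0.004,-0.01,0,0],
  ],
)

```text
time_s: 22.7
position: [0.4618, 0.1261, 0.0826]
ee_rot: [0.0, 0.406, 0.914, 0.001]
force: [2.3, 4.5, -3.1]
opening: 0.0301
gripper_force: 2.4
```

Emit:
send_rows(
  deltas=[
    [-0.3,0.01,0.03,0,0],
    [-0.3,0.02,0.055,0,0],
    [-0.3,0.02,0.055,0,0],
    [-0.3,0.02,0.055,-0.2,0],
    [-0.3,0.02,0.055,-0.45,0],
    [-0.3,0.02,0.055,-0.7,0],
    [-0.3,0.02,0.055,-0.95,0],
    [-0.3,0.02,0.055,-1,0],
    [-0.3,0.02,0.055,-1,0],
  ],
)

```text
time_s: 23.45
position: [0.467, 0.1334, 0.2353]
ee_rot: [0.002, 0.407, 0.914, 0.001]
force: [0.3, 0.3, -0.1]
opening: 0.0298
gripper_force: 0.0
```

Emit:
send_rows(
  deltas=[
    [-0.3,-0.15,0.1,-0.1,0],
    [-0.3,-0.3,0.2,-0.2,0],
    [-0.3,-0.45,0.2,-0.3,0],
    [-0.3,-0.5,0.2,-0.4,0],
    [-0.3,-0.5,0.2,-0.4,0],
    [-0.3,-0.5,0.2,-0.4,0],
  ],
)

```text
time_s: 23.95
position: [0.5381, 0.0973, 0.2915]
ee_rot: [-0.0, 0.407, 0.914, -0.0]
force: [-0.8, 0.4, -0.9]
opening: 0.0294
gripper_force: 0.0
```

```bash
python3 - <<'E'
from h import *
plan([.459,.130,.082],132)
c=cam("wrist"); i=vision.capture("wrist"); cv2.imwrite("pics/w7.png",cv2.cvtColor(i,cv2.COLOR_RGB2BGR))
print(proj(c,[[.4416,.1636,.03],[.4046,.0253,.03],[.5621,-.0182,.03],[.5997,.1195,.03],[.465,.136,.088],[.5161,.122,.041],[.5015,.0725,.066],[.5185,.283,.09],[.5185,.283,.06]]).round())
hsv=cv2.cvtColor(i,cv2.COLOR_RGB2HSV)
m=((i[...,2].astype(int)-i[...,0]>1)&(i.max(2)>75)&(i.max(2)<190)).astype(np.uint8); m=cv2.morphologyEx(m,cv2.MORPH_OPEN,np.ones((3,3)));m=cv2.morphologyEx(m,cv2.MORPH_CLOSE,np.ones((7,7)))
n,l,s,ct=cv2.connectedComponentsWithStats(m)
for k in range(1,n):
    if s[k,4]>800:
        p=np.argwhere(l==k)[:,::-1].astype(np.float32); w=np.array([onz(c,q,.03)[:2] for q in cv2.convexHull(p)[:,0]],np.float32); rc=cv2.minAreaRect(w); print(s[k],rc)
E
```

```text
t 23.95 pos [0.5381 0.0973 0.2915] th 132.0 F [-0.8  0.4 -0.9] op 0.0294 gf 0.0 q7 0.29
units [ 0.514 -0.245  1.397] yaw -0.0
[[299.  86.]
 [209. 150.]
 [280. 246.]
 [365. 194.]
 [295. 115.]
 [321. 153.]
 [285. 177.]
 [430.  40.]
 [420.  47.]]
[ 199    0   57   32 1310] ((0.32832464575767517, 0.16619031131267548), (0.06550037860870361, 0.03240561857819557), 41.555809020996094)
[  209    90   155   153 10756] ((0.5010344982147217, 0.07159896939992905), (0.14733849465847015, 0.1670467108488083), 75.13494110107422)
```

```bash
python3 - <<'E'
from h import *
K,D,_,_=cam("wrist")
def mill(i,c):
    m=((i[...,0].astype(int)-i[...,2]>1)&(i.max(2)>75)&(i.max(2)<190)).astype(np.uint8); m=cv2.morphologyEx(m,cv2.MORPH_OPEN,np.ones((3,3)));m=cv2.morphologyEx(m,cv2.MORPH_CLOSE,np.ones((7,7)))
    n,l,s,ct=cv2.connectedComponentsWithStats(m); k=1+np.argmax(s[1:,4]); p=np.argwhere(l==k)[:,::-1].astype(np.float32)
    return cv2.minAreaRect(np.array([onz(c,q,.03)[:2] for q in cv2.convexHull(p)[:,0]],np.float32))
for f,w in (("w1","cw1"),("w3raw","cw3")):
    a=np.load(w+".npy"); c=(K,D,a[0],a[1][:,0]); print(f,mill(cv2.imread(f"pics/{f}.png"),c))
c=cam("wrist"); i=cv2.imread("pics/w7.png"); print("now",mill(i,c)); V=i.max(2)
print(V[100:132:2,284:308:2])
b=np.percentile(V,50)
m=(V[20:75,395:460]<60).astype(np.uint8); n,l,s,ct=cv2.connectedComponentsWithStats(m)
for k in range(1,n):
    if s[k,4]>30:
        p=(np.argwhere(l==k)[:,::-1]+[395,20]).astype(np.float32); print(s[k]+[395,20,0,0,0],cv2.minAreaRect(p),onz(c,p.mean(0),.085))
T,S=cam("top"),cam("scene")
for n,cc in (("top",T),("scene",S)):
    j=vision.capture(n); cv2.imwrite(f"pics/{n}3.png",cv2.cvtColor(j,cv2.COLOR_RGB2BGR)); u=proj(cc,[[.5185,.283,.09]])[0]; print(n,u)
    x,y=u.astype(int); print(j.max(2)[y-12:y+22:2,x-14:x+14:2])
    o=cv2.imread(f"pics/{n}0.png"); d=cv2.absdiff(cv2.cvtColor(j,cv2.COLOR_RGB2BGR),o).max(2)
    for nm,X in [("ramekin",[.606,.381,.03]),("glass",[.521,.381,.07]),("grinder",[.436,.381,.12]),("jar",[.436,.285,.1]),("shaker",[.606,.283,.085])]:
        q=proj(cc,[X])[0].astype(int); w=d[q[1]-8:q[1]+9,q[0]-8:q[0]+9]; print(nm,q,w.mean().round(1),w.max())
E
```

```text
w1 ((0.4990417957305908, 0.07104947417974472), (0.14647960662841797, 0.16690529882907867), 75.68245697021484)
w3raw ((0.5013600587844849, 0.07145870476961136), (0.14640721678733826, 0.1667681783437729), 74.41814422607422)
now ((0.5002840161323547, 0.07197070866823196), (0.14720673859119415, 0.16688314080238342), 75.20391845703125)
[[106 108 107 105 103  75  79  92 106 108 102  97]
 [108 104 106 106 108  98  91 106 109 108 109 103]
 [105 106 104 105 106 107 107 105 107 106 107 107]
 [106 107 105 106 107 106 105 106 107 106 107 106]
 [105 108 104 105 106 104 104 107 108 106 107 108]
 [105 105 105 105 105 107 106 105 105 108 107 109]
 [107 107 105 106 105  93  96 103 105 107 107 105]
 [105 105 107  94  61  59  60  66  93 105 107 105]
 [108 107 105  68  55  56  59  51  54  91 105 104]
 [157 110 102  57  56  58  57  57  50  75 106 108]
 [169 142 102  63  55  54  56  58  53  92 106 128]
 [169 158 111  95  60  55  54  59  92 123 121 111]
 [168 168 117 109  95  88  82 124 200 173 176 165]
 [171 172 159 166 162 111 105 135 205 207 203 201]
 [170 168 172 170 170 133 129 115 203 213 204 206]
 [
[... 1975 characters left out ...]
51 251 255 137  68  67  61  61  88  96 101]
 [250 250 251 251 252 206  64  77  70  61  57  88  92  94]
 [250 251 251 251 235  69  75  74  63  60 129 100  95  96]
 [250 252 251 242 230  59  66  65  61  58 195  95  95  93]
 [251 252 252 165 236  65  59  62  59 146 205  90  98  94]
 [254 253 253 217 237  70  62  61  81 206 187  90  94  96]
 [157 180 252 135 135  93  59  55 182 224 167  91  94  95]
 [120 148 155 234 105 118 117 128 217 235 140  97  96  95]
 [133 156 152 121  91 106 108 140 150 138  96  93  97  92]
 [136 142 160 116 103  92  99 105  93  99  96  94  93  95]]
ramekin [271 164] 36.9 64
glass [253 176] 42.8 65
grinder [230 187] 49.5 140
jar [270 205] 32.3 70
shaker [303 159] 38.9 123
```

```bash
python3 - <<'E'
from h import *
c=cam("wrist"); p=onz(c,(294.5,118.5),.088)[:2]-[.5003,.072]; a=np.radians(14.9)
q=np.array([[np.cos(a),-np.sin(a)],[np.sin(a),np.cos(a)]])@p; v=np.arctan2(q[1]-.052,-q[0]); print(p,q,v, r.get_state()["force"])
if abs(v)<.12: print(r.job_done())
E
```

```text
[-0.03448041  0.06156706] [-0.04915195  0.05063089] -0.027847430371827683 [ 0.49997291  0.62796573 -0.21236137]
the job is handed in; nothing more can be done
None
```

The job is handed in at about 24 s of the 72 s: the steel drum stands upright in the empty tray place, and nothing on the tray was touched. The catch is back home against its stop (measured about −0.03 rad), and the mill is within about 2 mm of its starting position, which is close to what the cameras can resolve.

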